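# Sort a stripped bench lamp: rebuild its optics, file the knob, scrap the old lens

## Task

A machine lamp has been taken apart on the workshop bench: stack its optics between the four rods of the round holder, flat and in build order from the bottom up (black spacer, then the clear pale-blue lens, then the brass retaining ring), put the red knob in the yellow hardware tray and the old amber lens in the red scrap tray. Set the clear lens down rather than dropping it, leave the yellow glue bottle and the white tub where they stand, and let go of everything at the end.

Things in the scene. Friction and masses are not known exactly. Their poses are not given: they have to be found in the camera images.
- spacer: Black plastic spacer: a plain flat ring, 50 mm outside and 38 mm inside diameter, 14 mm high, 25 g, lying flat and loose on the bench. Origin: on its axis, at its underside; z up along its axis.
- clear_lens: Clear lens blank of pale-blue glass: a disc 50 mm in diameter with a straight edge 12 mm high; a shallow dome (34 mm wide, look only) rises 3 mm more in the middle of its top and fits within the retaining ring. About 50 g, lying flat, dome up, and loose on the bench. Origin: on its axis, at its flat underside; z up along its axis.
- retaining_ring: Brass retaining ring: a plain flat ring, 50 mm outside and 38 mm inside diameter, 12 mm high, 60 g, lying flat and loose on the bench. Origin: on its axis, at its underside; z up along its axis.
- knob: Red plastic clamping knob: an upright round disc 40 mm in diameter, 18 mm high with a steel insert in its top, about 40 g, standing flat and loose on the bench. Origin: on its axis, at its underside; z up along its axis.
- amber_lens: Old amber (orange-brown) lens: same shape and size as the clear lens (50 mm disc, edge 12 mm high, 3 mm dome on top), 50 g, lying flat and loose on the bench. Origin: on its axis, at its underside; z up along its axis.
- holder: Fixed holder: round aluminium base, 96 mm across, its top 8 mm above the origin, with four upright 7 mm steel rods at (+-21.9, +-21.9) mm in its x, y; cone tips (6 mm) end at 50 mm. A 50 mm part has 2.5 mm play all round. Free gap between rods 36.8 mm: fingers closing along its x or y pass. Seated undersides: spacer 8, lens 22, ring 34 mm above the origin. Origin: centre of underside, z up.
- yellow_tray: Yellow plastic open hardware tray, fixed to the bench: 140 x 140 mm outside, 35 mm high, walls and floor 4 mm thick, empty. Origin: centre of its underside; x and y along its sides, z up.
- red_tray: Red open scrap tray, fixed to the bench: 140 x 140 mm outside, 35 mm high, walls and floor 4 mm thick, empty. Origin: centre of its underside; x and y along its sides, z up.
- glue_bottle: Bystander: yellow glue bottle with orange cap, 56 mm in diameter, 150 mm high, standing loose at the left edge of the work. Origin: centre of its underside.
- tub: Bystander: white tub with blue lid, 80 mm in diameter, 90 mm high, standing loose at the right edge of the work. Origin: centre of its underside.

How it is judged:
By the outcome, as a careful person would: the job done as asked, in the order asked, and still so for the second after the job is handed in, with the robot touching nothing.
It also fails if it takes over 120 s, if anything falls off the work surface, if the arm or the gripper's body presses on something with over 40 N, if the wrist force passes 120 N, or if a joint passes its speed limit or range.

## Robot

A 6-joint arm with a two-finger parallel gripper is mounted at the origin on the work surface. World frame = base frame: x ahead of the robot, y to its left, z up, the work surface at z = 0. Lengths are in m, angles in degrees, forces in N, time in s.
With the tool pointing down it reaches from about 0.25 to 0.725 m from the base axis. Payload 9.7 kg.
Tool frame: the origin (TCP) lies between the finger pads; the fingertips stand 22 mm ahead of it and the grasp point (between the pads) lies 3 mm ahead of it; z points along the fingers, y is the line along which they close (so a half turn about z gives the same grasp; the last joint's range is limited). The gripper opens to 85 mm and grips with 20 to 120 N. Pads are 22 mm wide; open, the fingers measure 114 mm over their backs; the gripper's body (76 mm by 85 mm) begins 54 mm behind the grasp point. The pads swing forward as they close: fully open they stand 13 mm farther back than shut.
Start: joints at [-70.245, 4.979, 10.078, 95.1, 0, 90], TCP at [0.186, -0.518, 0.253] pointing down, gripper open.
Joint ranges: [-179.16, 179.16], [-48.56, 103.87], [-65.8, 70.77], [-126.05, 130.52], [-82.76, 87.17], [-180, 180]. Speed limits (degrees/s): [127.2, 127.2, 147.25, 180, 180, 180].

## Interface

Orientations are given as [roll, pitch, yaw] about the fixed x, y, z axes, in that order (R = Rz(yaw) Ry(pitch) Rx(roll)).
In Python, from workcell import bot, viewer, finder gives the robot as it stands.
- The arm moves only by the tool move_arm, never from a script. Its arguments are lists of equal length, an entry for each row: "offset": the shift along the tool's x, y, z in cm, a list of three; "twist": the turn, a rotation vector about the tool's x, y, z in rad, a list of three; "grip": the opening, from 0 (shut) to 1 (fully open). In form: {"offset": [[x, y, z], ...], "twist": [[ax, ay, az], ...], "grip": [grip, ...]}. A call has 1 to 5 rows; each row shifts and turns the commanded pose from where the row before left it, along the tool's axes as they then stand; what a row does not reach is not made up. A row lasts 1/10 s, in which the tool goes at most 50 mm and 8.59 degrees, less where a joint would pass 70% of its speed; a pose out of reach is approached as far as the arm can. A call is refused whole if a number of a shift passes 5 or a number of a turn 0.15, either way. A call with a gripper value outside its range is refused whole. The fingers move at their own pace and stop on an object; "force" is the grip in N (left out, the last holds). Time passes only in rows, so rows that do not move let the fingers close. It gives the time, the measured TCP pose, the force, the opening and the grip force at its end, in the units of the state.
- bot.get_obs(): the state, without advancing time (a new reading comes with each control period).
- viewer.camera(name): name is "scene" or "top"; returns a dict with "color" (480x640x3 uint8, red, green, blue), "depth" (480x640 float32, m along the optical axis (not along the pixel's ray), 0 where there is no reading), "vfov" (degrees; the focal length in pixels is half the picture's height over the tangent of half this angle, whatever the lens; pixels are square), "cx", "cy" (the principal point, pixels), "position" and "attitude" of the camera in the world. Camera axes: x right, y down, z forward; pixel columns grow to the right and rows downward; lengths in m; the calibration is good to about 2 mm. A picture is of the moment at which its call begins.
- bot.job_done(): hands the job in; it is judged then, once.
Trained networks look in a picture, given as the dict that the camera call returned (one of the last four; its "shot" number tells which), for a name from the list of things; names that differ only in an ending like _2 or _b are one class to them, and where a whole thing is asked for, a point or a joint stands for the part that bears it (a point fixed in the world has none). Each returns a list of dicts, best first, with "p" (0 to 1); they miss things now and then, are a little off and sometimes report something else, mostly with a low value. They report only what shows in the picture. A call takes as long as a camera call.
- finder.boxes_of(picture, thing): "position" ([column, row] in pixels, amid what is visible of it).
- finder.pinpoint(picture, thing): "position" ([column, row] in pixels: a listed point, or the origin of a listed thing).
The state is a dict: "time": time; "q": joint angles; "qd": joint speeds; "joint_efforts": joint torques, N m; "ee_pos": TCP position; "tcp_rot": TCP orientation; "wrist_force": force on the tool from outside, world axes, zero at the start; "torque": the same for the moment, N m; "opening": finger opening in m; "grasp_force": force on a finger pad.
Only numpy, scipy, OpenCV 4.12 (cv2) and the standard library are available. Lean on these libraries where they do the work, as an engineer would, in place of code of your own. Each camera call takes 0.05 s, during which the arm holds its last target. There are 200 camera calls.

## Working session

There is one attempt and no reset: what is moved stays moved. The work goes in short steps, Python scripts to look and compute and a tool call to move; the robot and the scene stay as the last step left them, time stands still between calls to the robot, and variables do not carry over. Pictures are saved under pics/ and viewed, at most 14 in all, crops included, and the job is handed in when it is done.

Besides the shell and the picture viewer there is one more tool, called after "Emit:" as name(argument=value, ...), one argument or row to a line, values as JSON. move_arm: Moves the arm, as the interface text tells. Its arguments: {"type":"object","properties":{"offset":{"type":"array","items":{"type":"array","items":{"type":"number"}}},"twist":{"type":"array","items":{"type":"array","items":{"type":"number"}}},"grip":{"type":"array","items":{"type":"number"}},"force":{"type":"number"}},"required":["offset","twist","grip"]}

```bash
mkdir -p pics; ls; cat > h.py <<'E'
import numpy as np, cv2
from scipy.spatial.transform import Rotation as R
from workcell import bot, viewer, finder
def ray(c,px):
    f=240/np.tan(np.radians(c["vfov"])/2)
    a=c["attitude"]; a=np.array(a,float)
    M=a if a.shape==(3,3) else (R.from_quat(a).as_matrix() if a.size==4 else R.from_euler('xyz',a,degrees=True).as_matrix())
    return np.array(c["position"]), M@np.array([(px[0]-c["cx"])/f,(px[1]-c["cy"])/f,1])
def atz(c,px,z):
    p,d=ray(c,px); return p+d*(z-p[2])/d[2]
def dep(c,px):
    u,v=int(round(px[0])),int(round(px[1])); w=c["depth"][v-2:v+3,u-2:u+3]; w=w[w>0]
    p,d=ray(c,px); return p+d*np.median(w) if w.size else None
E
python3 - <<'E'
from h import *
o=bot.get_obs(); print(o)
for n in ("scene","top"):
    c=viewer.camera(n); cv2.imwrite(f"pics/{n}0.png",c["color"][...,::-1])
    print(n,c["vfov"],c["cx"],c["cy"],c["position"],c["attitude"])
    for t in "spacer clear_lens retaining_ring knob amber_lens holder yellow_tray red_tray glue_bottle tub".split():
        for r in finder.pinpoint(c,t)[:2]:
            print(t,round(r["p"],2),np.round(r["position"],1),np.round(atz(c,r["position"],0),4),dep(c,r["position"]))
E
```

```text
pics
{'time': 0.0, 'q': array([-7.02444732e+01,  5.01108823e+00,  1.00337163e+01,  9.50988684e+01,
        7.22130956e-04,  9.00017390e+01]), 'qd': array([-0.0212027 , -0.02017735, -0.0387603 ,  0.05840068,  0.01668898,
        0.04495713]), 'joint_efforts': array([-2.02136757e-04, -5.20393610e+01,  4.64799356e+01,  1.66670285e-02,
        1.72499158e-04, -1.44438616e-05]), 'ee_pos': array([ 0.18583982, -0.51744003,  0.25257655]), 'tcp_rot': array([-1.79923760e+02, -7.19816330e-04,  1.97537868e+01]), 'wrist_force': array([ 0.36790057,  0.27366076, -0.44329562]), 'torque': array([ 0.00030098,  0.01873468, -0.02038846]), 'grasp_force': 0.0, 'opening': 0.08524996391143169}
scene 53.01440362104281 316.1362030780816 241.13255651910063 [1.13603914 0.32795458 0.8632977 ] [-140.85855271   -0.19430575  119.97257176]
spacer 0.69 [324.6 226.7] [ 0.4776 -0.0252  0.    ] [ 4.77829875e-01 -2.51041039e-02  2.74189080e-04]
clear_lens 0.71 [452.5 279.9] [0.4713 0.2901 0.    ] [0.48030674 0.29057289 0.0117546 ]
retaining_ring 0.53 [283.1 194.5] [ 0.4368 -0.1677  0.    ] [ 0.43540497 -0.16864939 -0.001
[... 1158 characters left out ...]

knob 0.74 [248.3 272.6] [0.4501 0.139  0.    ] [0.44927994 0.13656171 0.01814238]
holder 0.96 [310.3 186.8] [0.6501 0.004  0.    ] [0.6487849  0.00391623 0.00638271]
holder 0.65 [441.9 268.2] [ 0.4699 -0.2974  0.    ] [ 0.46919566 -0.29459712  0.01212982]
yellow_tray 0.79 [406.8 189.2] [ 0.6495 -0.2178  0.    ] [ 0.64904494 -0.21741266  0.00226723]
red_tray 0.87 [223.3 188.5] [0.6416 0.2039 0.    ] [0.64126003 0.2035984  0.00177347]
glue_bottle 0.91 [124.7 250.1] [0.4946 0.4211 0.    ] [0.49004756 0.40044586 0.05641615]
tub 0.86 [498.6 265.5] [ 0.4789 -0.4253  0.    ] [ 0.47301266 -0.39566739  0.08839649]
tub 0.59 [404.2 190.6] [ 0.6461 -0.2118  0.    ] [ 0.64543541 -0.21130161  0.00327893]
```

View pics/top0.png

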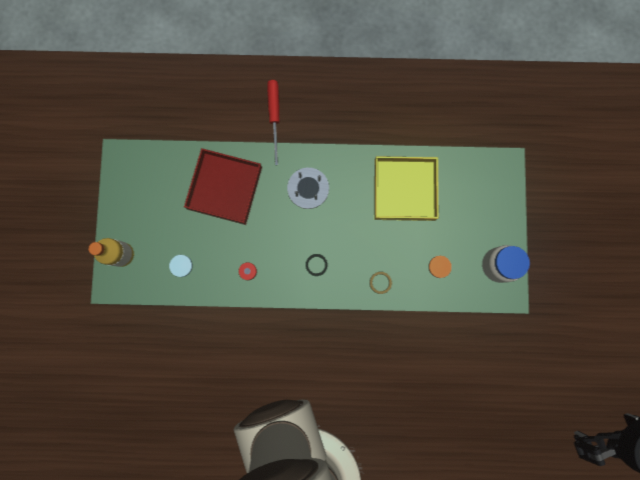

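View pics/scene0.png

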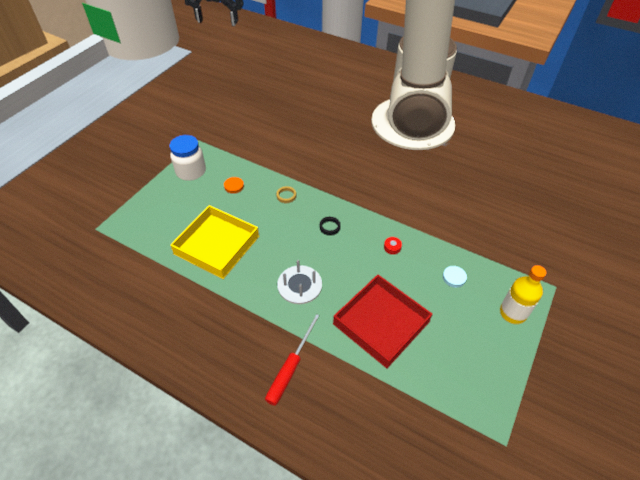

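```bash
cat >> h.py <<'E'
PX={"top":dict(spacer=(316,264),clear_lens=(180,265),retaining_ring=(380,282),knob=(248,271),amber_lens=(440,267),holder=(308,188)),
"scene":dict(spacer=(330,226),clear_lens=(455,276),retaining_ring=(286,194),knob=(393,245),amber_lens=(234,185),holder=(300,285))}
HT=dict(spacer=.014,clear_lens=.012,retaining_ring=.012,knob=.018,amber_lens=.012,holder=.008)
def blob(c,px,r,thr=28):
    # not-mat pixels near px -> hull -> min enclosing ellipse-ish centroid (upsampled)
    u,v=map(int,px); s=8
    im=c["color"][v-r:v+r,u-r:u+r].astype(np.float32)
    im=cv2.resize(im,None,fx=s,fy=s,interpolation=cv2.INTER_CUBIC)
    bg=np.median(np.concatenate([im[:s].reshape(-1,3),im[-s:].reshape(-1,3)]),0)
    m=(np.linalg.norm(im-bg,axis=2)>thr).astype(np.uint8)
    cs,_=cv2.findContours(m,cv2.RETR_EXTERNAL,cv2.CHAIN_APPROX_NONE)
    h=max(cs,key=cv2.contourArea)[:,0,:].astype(float)
    return (h+.5)/s-.5+np.array([u-r,v-r])
def circ(P):
    A=np.c_[2*P,np.ones(len(P))]; s=np.linalg.lstsq(A,(P**2).sum(1),rcond=None)[0]
    return s[:2],np.sqrt(s[2]+s[0]**2+s[1]**2)
E
python3 - <<'E'
from h import *
for n in ("top","scene"):
    c=viewer.camera(n)
    for t,p in PX[n].items():
        h=blob(c,p,28 if t=="holder" else 18)
        for z in (HT[t]/2,HT[t]):
            P=np.array([atz(c,q,z)[:2] for q in h]); ctr,r=circ(P)
            print(n,t,"z",z,np.round(ctr*1000,1),"r",round(r*1000,1))
    # rods
    u,v=PX[n]["holder"]; cr=c["color"][v-35:v+35,u-35:u+35,::-1]
    cv2.imwrite(f"pics/hold_{n}.png",cv2.resize(cr,None,fx=8,fy=8,interpolation=cv2.INTER_CUBIC))
a=cv2.imread("pics/hold_top.png");b=cv2.imread("pics/hold_scene.png")
cv2.imwrite("pics/hold.png",cv2.resize(np.hstack([a,b]),(800,400)))
E
```

```text
top spacer z 0.007 [471.3 -13.6] r 26.0
top spacer z 0.014 [470.9 -13.6] r 25.9
top clear_lens z 0.006 [462.9 292.8] r 25.6
top clear_lens z 0.012 [462.6 291.2] r 25.4
top retaining_ring z 0.006 [ 434.7 -157.5] r 25.6
top retaining_ring z 0.012 [ 434.5 -156.8] r 25.5
top knob z 0.009 [453.4 140.2] r 21.3
top knob z 0.018 [453.  138.9] r 21.1
top amber_lens z 0.006 [ 473.5 -290.6] r 26.2
top amber_lens z 0.012 [ 473.1 -289.3] r 26.1
top holder z 0.004 [648.3   9.7] r 47.3
top holder z 0.008 [647.4   9.6] r 47.2
scene spacer z 0.007 [473.5 -14.4] r 29.4
scene spacer z 0.014 [479.  -11.6] r 29.2
scene clear_lens z 0.006 [462.8 289.8] r 28.0
scene clear_lens z 0.012 [467.6 290.1] r 27.8
scene retaining_ring z 0.006 [ 437.2 -158.6] r 29.1
scene retaining_ring z 0.012 [ 442.1 -155.2] r 28.9
scene knob z 0.009 [455.1 138.8] r 25.3
scene knob z 0.018 [462.2 140.8] r 25.0
scene amber_lens z 0.006 [ 475.3 -292.2] r 30.2
scene amber_lens z 0.012 [ 479.9 -287.8] r 30.0
scene holder z 0.004 [646.8   7.3] r 50.5
scene holder z 0.008 [649.1   8.8] r 50.2
```

View pics/hold.png

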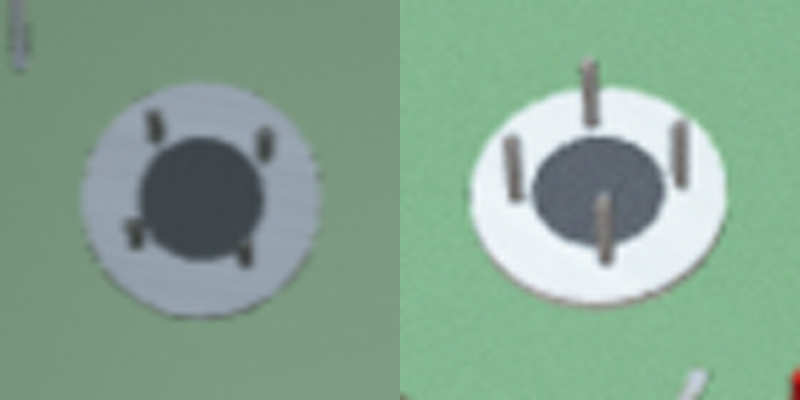

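```bash
python3 - <<'E'
from h import *
s=70/400
D=dict(top=([(157,139),(266,160),(137,247),(246,265)],[(151,112),(265,130),(134,222),(242,240)]),
scene=([(115,200),(193,125),(282,187),(206,263)],[(112,138),(189,62),(280,122),(203,197)]))
for n in D:
    c=viewer.camera(n); o=np.array(PX[n]["holder"])-35-.5
    for pts,z in zip(D[n],(.008,.047)):
        P=np.array([atz(c,np.array(p)*s+o,z)[:2]*1000 for p in pts]); m=P.mean(0)
        a=np.degrees(np.arctan2(*(P-m).T[::-1])); print(n,z,m.round(1),np.linalg.norm(P-m,axis=1).round(1),((a-45)%90).round(1))
# tray colours (rims)
c=viewer.camera("top"); hsv=cv2.cvtColor(c["color"],cv2.COLOR_RGB2HSV)
for t,m in (("red",(hsv[...,1]>120)&((hsv[...,0]<8)|(hsv[...,0]>172))),("yel",(hsv[...,1]>120)&(hsv[...,0]>22)&(hsv[...,0]<35))):
    cs,_=cv2.findContours(m.astype(np.uint8),0,2); k=max(cs,key=cv2.contourArea); k=np.array([atz(c,p,.03)[:2] for p in k[:,0]],np.float32); print(t,cv2.minAreaRect(k))
E
```

```text
top 0.008 [645.6   9.6] [31.5 31.1 31.4 30.9] [80.9 80.3 81.3 81.4]
top 0.047 [648.1  10.2] [31.2 31.6 30.6 30.5] [82.2 81.2 82.6 80.4]
scene 0.008 [650.3   9.7] [31.5 31.4 31.2 31.1] [80.8 80.4 80.2 81. ]
scene 0.047 [649.1   8.7] [30.7 30.6 30.7 29.8] [82.5 81.2 81.  81.1]
red ((0.6428189277648926, 0.19999068975448608), (0.14145252108573914, 0.1403520405292511), 76.45018768310547)
yel ((0.64702969789505, -0.21153879165649414), (0.14210762083530426, 0.1398729681968689), 0.5584278702735901)
```

Emit:
move_arm(
  offset=[
    [0, 0, 0],
    [0, 0, 0],
    [0, 0, 0],
    [0, 0, 0],
    [0, 0, 0],
  ],
  twist=[
    [0, 0, 0.1],
    [0, 0, 0.1],
    [0, 0, 0.1],
    [0, 0, 0.1],
    [0, 0, 0.1],
  ],
  grip=[1, 1, 1, 1, 1],
  force=40,
)

```text
time: 1.85
ee_pos: [0.1859, -0.5176, 0.2533]
tcp_rot: [-180.0, 0.0, -9.1]
wrist_force: [0.2, -0.0, 0.4]
opening: 0.0856
grasp_force: 0.0
```

Emit:
move_arm(
  offset=[
    [1.4, -3.6, 1],
    [1.4, -3.6, 1],
    [1.4, -3.6, 1],
    [1.4, -3.6, 1],
    [1.4, -3.6, 1],
  ],
  twist=[
    [0, 0, 0],
    [0, 0, 0],
    [0, 0, 0],
    [0, 0, 0],
    [0, 0, 0],
  ],
  grip=[1, 1, 1, 1, 1],
)

```text
time: 2.35
ee_pos: [0.2833, -0.3493, 0.203]
tcp_rot: [180.0, -0.0, -8.9]
wrist_force: [0.9, -0.6, 0.2]
opening: 0.0851
grasp_force: 0.0
```

Emit:
move_arm(
  offset=[
    [1.4, -3.6, 1],
    [1.4, -3.6, 1],
    [1.4, -3.6, 1],
    [1.4, -3.6, 1],
    [1.4, -3.6, 1],
  ],
  twist=[
    [0, 0, 0],
    [0, 0, 0],
    [0, 0, 0],
    [0, 0, 0],
    [0, 0, 0],
  ],
  grip=[1, 1, 1, 1, 1],
)

```text
time: 2.85
ee_pos: [0.3804, -0.1821, 0.1531]
tcp_rot: [180.0, -0.0, -8.9]
wrist_force: [0.6, -0.9, 0.5]
opening: 0.0853
grasp_force: 0.0
```

Emit:
move_arm(
  offset=[
    [1.3, -3.6, 1.6],
    [1.3, -3.6, 1.6],
    [1.3, -3.6, 1.6],
    [1.3, -3.6, 1.6],
    [1.3, -3.6, 1.6],
  ],
  twist=[
    [0, 0, 0],
    [0, 0, 0],
    [0, 0, 0],
    [0, 0, 0],
    [0, 0, 0],
  ],
  grip=[1, 1, 1, 1, 1],
)

```text
time: 3.35
ee_pos: [0.468, -0.0455, 0.0731]
tcp_rot: [-178.6, -0.0, -6.2]
wrist_force: [-0.1, 0.6, -0.3]
opening: 0.0854
grasp_force: 0.0
```

Emit:
move_arm(
  offset=[
    [0, 0, 1.6],
    [0, 0, 1.4],
    [0, 0, 1.2],
    [0, 0, 0.9],
    [0, 0, 0],
  ],
  twist=[
    [0, 0, 0],
    [0, 0, 0],
    [0, 0, 0],
    [0, 0, 0],
    [0, 0, 0],
  ],
  grip=[1, 1, 1, 1, 1],
)

```text
time: 3.85
ee_pos: [0.4667, -0.047, 0.0215]
tcp_rot: [-178.6, 0.1, -6.5]
wrist_force: [0.0, 0.1, -0.7]
opening: 0.0854
grasp_force: 0.0
```

Emit:
move_arm(
  offset=[
    [0, 0, 0],
    [0, 0, 0],
    [0, 0, 0],
    [0, 0, 0],
    [0, 0, 0],
  ],
  twist=[
    [0, 0, 0],
    [0, 0, 0],
    [0, 0, 0],
    [0, 0, 0],
    [0, 0, 0],
  ],
  grip=[0.5, 0.5, 0.4, 0.4, 0.4],
  force=30,
)

```text
time: 4.35
ee_pos: [0.4677, -0.0467, 0.0229]
tcp_rot: [-178.6, -0.0, -6.5]
wrist_force: [-0.2, 0.4, 0.3]
opening: 0.0342
grasp_force: 0.1
```

Emit:
move_arm(
  offset=[
    [0, 0, 0],
    [0, 0, 0],
    [0, 0, -2],
    [0, 0, -3],
    [0, 0, -3],
  ],
  twist=[
    [0, 0, 0],
    [0, 0, 0],
    [0, 0, 0],
    [0, 0, 0],
    [0, 0, 0],
  ],
  grip=[1, 1, 1, 1, 1],
)

```text
time: 4.85
ee_pos: [0.4668, -0.0486, 0.1033]
tcp_rot: [-178.6, 0.1, -6.5]
wrist_force: [0.6, 0.0, 0.1]
opening: 0.0851
grasp_force: 0.0
```

```bash
python3 - <<'E'
from h import *
o=bot.get_obs(); print({k:np.round(o[k],3) for k in("q","qd","ee_pos","tcp_rot")})
c=viewer.camera("top"); cv2.imwrite("pics/t1.png",c["color"][...,::-1]); 
c2=viewer.camera("scene")
a=c["color"][200:320,240:400,::-1];b=c2["color"][140:260,250:410,::-1]
cv2.imwrite("pics/t1.png",np.hstack([cv2.resize(i,(400,300),interpolation=2) for i in(a,b)]))
E
```

```text
{'q': array([ -6.721,  -6.262, -17.658,  78.682,   1.386, 179.749]), 'qd': array([-0.942, -6.844, 28.115, 33.94 ,  0.035, -0.969]), 'ee_pos': array([ 0.467, -0.049,  0.103]), 'tcp_rot': array([-1.78614e+02,  7.20000e-02, -6.47100e+00])}
```

View pics/t1.png

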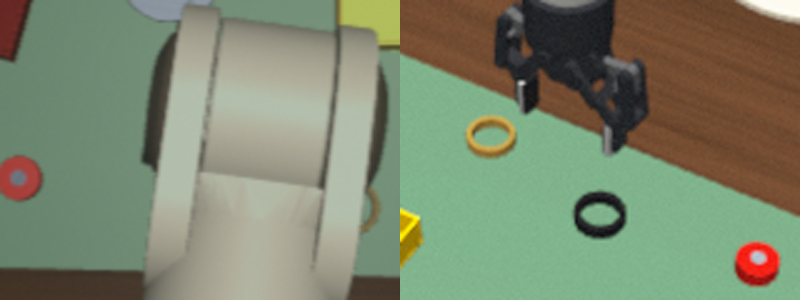

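Emit:
move_arm(
  offset=[
    [0, 0, 0],
    [0, 0, 0],
    [0, 0, 0],
    [0, 0, 0],
    [0, 0, 0],
  ],
  twist=[
    [-0.024, 0, 0],
    [0, 0, -0.146],
    [0, 0, -0.146],
    [0, 0, -0.146],
    [0, 0, -0.146],
  ],
  grip=[1, 1, 1, 1, 1],
)

```text
time: 5.45
ee_pos: [0.4663, -0.0513, 0.1011]
tcp_rot: [-179.9, 0.1, 27.5]
wrist_force: [-0.4, 0.4, 0.2]
opening: 0.0858
grasp_force: 0.0
```

Emit:
move_arm(
  offset=[
    [0, 0, 0],
    [0, 0, 0],
    [0, 0, 0],
    [0, 0, 0],
    [0, 0, 0],
  ],
  twist=[
    [0, 0, -0.146],
    [0, 0, -0.146],
    [0, 0, -0.146],
    [0, 0, -0.146],
    [0, 0, -0.146],
  ],
  grip=[1, 1, 1, 1, 1],
)

```text
time: 5.95
ee_pos: [0.4663, -0.0513, 0.1011]
tcp_rot: [-179.8, -0.0, 69.4]
wrist_force: [-0.5, -0.5, -0.1]
opening: 0.0853
grasp_force: 0.0
```

```bash
cat >> h.py <<'E'
def rel(*tgts):
    "offsets in tool cm from present pose to world targets (chained), and z-turn to yaw 81"
    o=bot.get_obs(); p=np.array(o["ee_pos"]); r=np.array(o["tcp_rot"]); M=R.from_euler('xyz',r,degrees=True)
    G=R.from_euler('xyz',[180,0,81],degrees=True)
    print("pos",p.round(4),"rot",r.round(2),"twist",(M.inv()*G).as_rotvec().round(4))
    for t in tgts:
        t=np.array(t); print(t,"->",(G.inv().apply(t-p)*100).round(2)); p=t
E
python3 - <<'E'
from h import *
rel((.4725,-.014,.07),(.4725,-.014,.021)); print(bot.get_obs()["q"].round(1))
c=viewer.camera("scene"); 
h=blob(c,PX["scene"]["spacer"],18); print(circ(np.array([atz(c,q,.007)[:2] for q in h])))
E
```

```text
pos [ 0.4663 -0.0513  0.1011] rot [-1.7985e+02 -2.0000e-02  6.9370e+01] twist [-0.0026 -0.0007 -0.203 ]
[ 0.4725 -0.014   0.07  ] -> [3.78 0.03 3.11]
[ 0.4725 -0.014   0.021 ] -> [ 0.  -0.   4.9]
[-6.300e+00 -6.200e+00 -1.780e+01  7.850e+01  1.000e-01  1.043e+02]
(array([ 0.47350222, -0.01451144]), np.float64(0.029429311820007423))
```

Emit:
move_arm(
  offset=[
    [0, 0, 0],
    [0, 0, 0],
    [1.3, 0, 1],
    [1.3, 0, 1],
    [1.2, 0, 1.1],
  ],
  twist=[
    [-0.003, 0, -0.1],
    [0, 0, -0.103],
    [0, 0, 0],
    [0, 0, 0],
    [0, 0, 0],
  ],
  grip=[1, 1, 1, 1, 1],
)

```text
time: 6.5
ee_pos: [0.473, -0.0124, 0.07]
tcp_rot: [179.9, -0.1, 80.5]
wrist_force: [-0.2, -0.1, -0.9]
opening: 0.0853
grasp_force: 0.0
```

```bash
python3 - <<'E'
from h import *
rel((.4725,-.014,.021))
E
```

```text
pos [ 0.473  -0.0124  0.07  ] rot [ 1.7991e+02 -8.0000e-02  8.0490e+01] twist [ 0.0015 -0.0014 -0.0089]
[ 0.4725 -0.014   0.021 ] -> [-0.17 -0.02  4.9 ]
```

Emit:
move_arm(
  offset=[
    [-0.2, 0, 1.5],
    [0, 0, 1.5],
    [0, 0, 1.2],
    [0, 0, 0.7],
    [0, 0, 0],
  ],
  twist=[
    [0, 0, -0.009],
    [0, 0, 0],
    [0, 0, 0],
    [0, 0, 0],
    [0, 0, 0],
  ],
  grip=[1, 1, 1, 1, 1],
)

```text
time: 7.0
ee_pos: [0.4723, -0.0157, 0.0214]
tcp_rot: [180.0, -0.1, 81.1]
wrist_force: [-0.5, 0.6, 1.5]
opening: 0.0854
grasp_force: 0.0
```

Emit:
move_arm(
  offset=[
    [0, 0, 0],
    [0, 0, 0],
    [0, 0, 0],
    [0, 0, 0],
    [0, 0, 0],
  ],
  twist=[
    [0, 0, 0],
    [0, 0, 0],
    [0, 0, 0],
    [0, 0, 0],
    [0, 0, 0],
  ],
  grip=[0.5, 0.4, 0.4, 0.4, 0.4],
)

```text
time: 7.5
ee_pos: [0.4736, -0.0157, 0.0235]
tcp_rot: [179.8, -0.1, 81.2]
wrist_force: [-0.4, -0.6, 6.3]
opening: 0.0478
grasp_force: 31.5
```

Emit:
move_arm(
  offset=[
    [0, 0, -1],
    [0, 0, -2],
    [0, 0, -3],
    [0, 0, -3],
    [0, 0, 0],
  ],
  twist=[
    [0, 0, 0],
    [0, 0, 0],
    [0, 0, 0],
    [0, 0, 0],
    [0, 0, 0],
  ],
  grip=[0.4, 0.4, 0.4, 0.4, 0.4],
)

```text
time: 8.0
ee_pos: [0.4746, -0.0158, 0.1173]
tcp_rot: [179.5, -0.1, 81.2]
wrist_force: [-0.2, -0.3, 0.0]
opening: 0.048
grasp_force: 31.1
```

```bash
python3 - <<'E'
from h import *
rel((.6485,.0085,.11),(.6485,.0085,.031))
for i in range(3): viewer.camera("scene"); print(bot.get_obs()["ee_pos"].round(4))
E
```

```text
pos [ 0.4746 -0.0158  0.1173] rot [ 1.795e+02 -1.400e-01  8.116e+01] twist [ 0.0088 -0.0024  0.0028]
[0.6485 0.0085 0.11  ] -> [ 5.12 16.79  0.73]
[0.6485 0.0085 0.031 ] -> [ 0.  -0.   7.9]
[ 0.4739 -0.0158  0.1151]
[ 0.4732 -0.0158  0.1135]
[ 0.4727 -0.0157  0.1125]
```

Emit:
move_arm(
  offset=[
    [1, 3, 0],
    [1, 3.5, 0],
    [1, 3.5, 0],
    [1, 3.5, 0],
    [1.1, 3.5, 0],
  ],
  twist=[
    [0, 0, 0],
    [0, 0, 0],
    [0, 0, 0],
    [0, 0, 0],
    [0, 0, 0],
  ],
  grip=[0.4, 0.4, 0.4, 0.4, 0.4],
)

```text
time: 8.65
ee_pos: [0.6493, 0.0087, 0.1115]
tcp_rot: [180.0, -0.1, 81.1]
wrist_force: [0.2, -0.6, 0.4]
opening: 0.0475
grasp_force: 31.1
```

Emit:
move_arm(
  offset=[
    [0, 0, 1],
    [0, 0, 1],
    [0, 0, 0],
    [0, 0, 0],
  ],
  twist=[
    [0, 0, 0],
    [0, 0, 0],
    [0, 0, 0],
    [0, 0, 0],
  ],
  grip=[0.4, 0.4, 0.4, 0.4],
)

```text
time: 9.05
ee_pos: [0.6475, 0.0084, 0.093]
tcp_rot: [179.9, -0.1, 81.1]
wrist_force: [0.5, -0.9, -0.2]
opening: 0.0475
grasp_force: 31.2
```

```bash
python3 - <<'E'
from h import *
c=viewer.camera("scene"); o=bot.get_obs(); rel((.6485,.0085,.031))
u,v=305,265; cv2.imwrite("pics/s2.png",cv2.resize(c["color"][v-50:v+50,u-60:u+60,::-1],(720,600),interpolation=2))
E
```

```text
pos [0.6479 0.0084 0.0937] rot [ 1.7984e+02 -1.0000e-01  8.1150e+01] twist [ 0.0027 -0.0017  0.0025]
[0.6485 0.0085 0.031 ] -> [0.02 0.05 6.27]
```

View pics/s2.png

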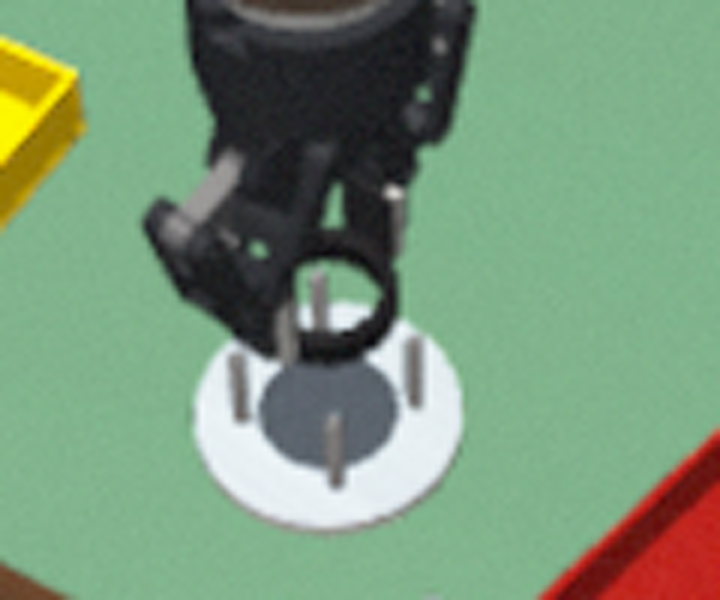

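```bash
cat >> h.py <<'E'
def proj(c,P):
    f=240/np.tan(np.radians(c["vfov"])/2); M=R.from_euler('xyz',c["attitude"],degrees=True).as_matrix()
    q=(np.atleast_2d(P)-c["position"])@M; return q[:,:2]/q[:,2:]*f+[c["cx"],c["cy"]]
def ringpts(x,y,z,r):
    a=np.linspace(0,2*np.pi,60); return np.c_[x+r*np.cos(a),y+r*np.sin(a),0*a+z]
def overlay(c,rings,u,v,fn,s=6,w=60,h=50):
    im=cv2.resize(c["color"][v-h:v+h,u-w:u+w,::-1],None,fx=s,fy=s,interpolation=2)
    for (x,y,z,r),col in rings:
        p=(proj(c,ringpts(x,y,z,r))-[u-w,v-h]+.5)*s-.5
        cv2.polylines(im,[p.round().astype(np.int32)],True,col,1)
    cv2.imwrite(fn,im)
E
python3 - <<'E'
from h import *
c=viewer.camera("scene"); z=.0935-.022
overlay(c,[((.6485,.0085,z,.025),(0,0,255)),((.6485,.0085,z+.014,.025),(0,255,255)),((.6485,.0085,z+.014,.019),(255,255,0)),((.6485,.0095,.008,.048),(255,0,255))],305,265,"pics/s3.png")
E
```

```text
(no output)
```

View pics/s3.png

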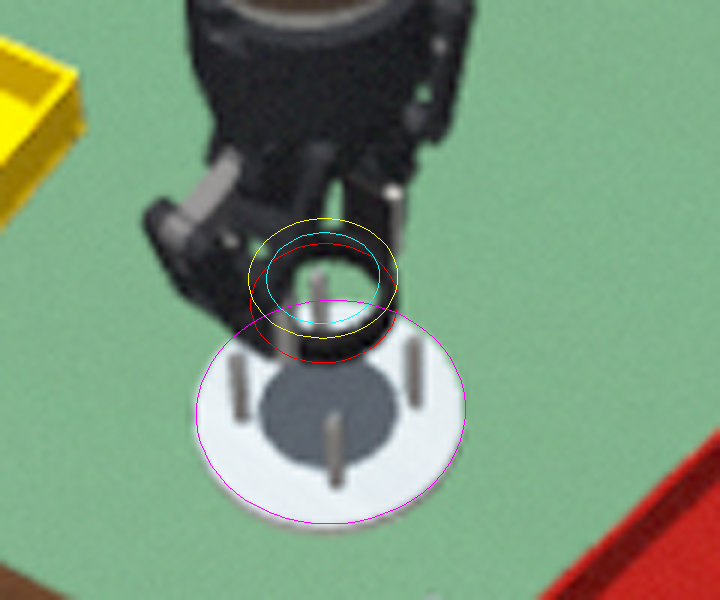

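Emit:
move_arm(
  offset=[
    [0, 0, 1.5],
    [0, 0, 1.5],
    [0, 0, 1],
    [0, 0, 1],
    [0, 0, 0],
  ],
  twist=[
    [0, 0, 0],
    [0, 0, 0],
    [0, 0, 0],
    [0, 0, 0],
    [0, 0, 0],
  ],
  grip=[0.4, 0.4, 0.4, 0.4, 0.4],
)

```text
time: 9.65
ee_pos: [0.6478, 0.0086, 0.0409]
tcp_rot: [-180.0, -0.1, 81.2]
wrist_force: [0.8, 0.6, -0.3]
opening: 0.0477
grasp_force: 31.2
```

Emit:
move_arm(
  offset=[
    [0, 0, 0.5],
    [0, 0, 0.3],
    [0, 0, 0.2],
    [0, 0, 0],
    [0, 0, 0],
  ],
  twist=[
    [0, 0, 0],
    [0, 0, 0],
    [0, 0, 0],
    [0, 0, 0],
    [0, 0, 0],
  ],
  grip=[0.4, 0.4, 0.4, 0.4, 0.4],
)

```text
time: 10.15
ee_pos: [0.649, 0.0086, 0.0334]
tcp_rot: [179.8, -0.1, 81.2]
wrist_force: [-0.9, -0.3, -0.0]
opening: 0.0478
grasp_force: 31.2
```

Emit:
move_arm(
  offset=[
    [0, 0, 0.1],
    [0, 0, 0.1],
    [0, 0, 0],
    [0, 0, 0],
    [0, 0, 0],
  ],
  twist=[
    [0, 0, 0],
    [0, 0, 0],
    [0, 0, 0],
    [0, 0, 0],
    [0, 0, 0],
  ],
  grip=[0.4, 0.4, 0.4, 0.4, 0.4],
)

```text
time: 10.65
ee_pos: [0.649, 0.0086, 0.0316]
tcp_rot: [179.8, -0.1, 81.2]
wrist_force: [-1.0, -0.3, 3.6]
opening: 0.0475
grasp_force: 31.6
```

Emit:
move_arm(
  offset=[
    [0, 0, 0],
    [0, 0, 0],
    [0, 0, 0],
    [0, 0, -1],
    [0, 0, -1.5],
  ],
  twist=[
    [0, 0, 0],
    [0, 0, 0],
    [0, 0, 0],
    [0, 0, 0],
    [0, 0, 0],
  ],
  grip=[0.7, 0.72, 0.72, 0.72, 0.72],
)

```text
time: 11.15
ee_pos: [0.6482, 0.0086, 0.0562]
tcp_rot: [179.9, -0.1, 81.2]
wrist_force: [-0.7, -0.1, 0.6]
opening: 0.0618
grasp_force: 0.0
```

Emit:
move_arm(
  offset=[
    [0, 0, -2],
    [0, 0, -2],
    [0, 0, -2],
    [0, 0, -1],
    [0, 0, 0],
  ],
  twist=[
    [0, 0, 0],
    [0, 0, 0],
    [0, 0, 0],
    [0, 0, 0],
    [0, 0, 0],
  ],
  grip=[0.72, 1, 1, 1, 1],
)

```text
time: 11.65
ee_pos: [0.6495, 0.0085, 0.1288]
tcp_rot: [179.6, -0.1, 81.2]
wrist_force: [-0.1, 0.4, 0.1]
opening: 0.0853
grasp_force: 0.0
```

```bash
python3 - <<'E'
from h import *
rel((.463,.291,.09),(.463,.291,.0225))
c=viewer.camera("scene"); overlay(c,[((.6485,.0095,.022,.025),(0,255,255))],305,265,"pics/s4.png")
E
```

```text
pos [0.6495 0.0085 0.1288] rot [ 1.7965e+02 -1.3000e-01  8.1160e+01] twist [ 0.0062 -0.0023  0.0028]
[0.463 0.291 0.09 ] -> [ 24.98 -22.84   3.88]
[0.463  0.291  0.0225] -> [ 0.   -0.    6.75]
```

View pics/s4.png

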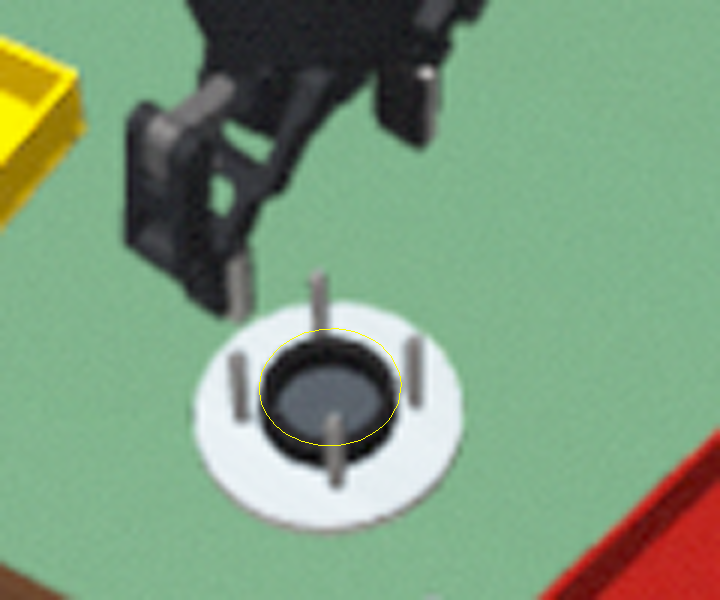

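Emit:
move_arm(
  offset=[
    [2.5, -2.3, 0],
    [2.5, -2.3, 0],
    [2.5, -2.3, 0.4],
    [2.5, -2.3, 0.6],
    [2.5, -2.3, 0.6],
  ],
  twist=[
    [0, 0, 0],
    [0, 0, 0],
    [0, 0, 0],
    [0, 0, 0],
    [0, 0, 0],
  ],
  grip=[1, 1, 1, 1, 1],
)

```text
time: 12.2
ee_pos: [0.5528, 0.1505, 0.1087]
tcp_rot: [179.9, -0.1, 81.1]
wrist_force: [1.0, 0.2, 0.4]
opening: 0.0857
grasp_force: 0.0
```

Emit:
move_arm(
  offset=[
    [2.5, -2.3, 0.6],
    [2.5, -2.3, 0.6],
    [2.5, -2.3, 0.6],
    [2.5, -2.2, 0.4],
    [2.5, -2.2, 0],
  ],
  twist=[
    [0, 0, 0],
    [0, 0, 0],
    [0, 0, 0],
    [0, 0, 0],
    [0, 0, 0],
  ],
  grip=[1, 1, 1, 1, 1],
)

```text
time: 12.7
ee_pos: [0.4601, 0.2911, 0.0862]
tcp_rot: [180.0, 0.0, 81.2]
wrist_force: [1.0, -0.2, -0.3]
opening: 0.0854
grasp_force: 0.0
```

```bash
python3 - <<'E'
from h import *
for i in range(3): viewer.camera("top")
rel((.463,.291,.0225)); print(bot.get_obs()["q"].round(1))
E
```

```text
pos [0.4604 0.2916 0.0868] rot [ 1.7993e+02 -3.0000e-02  8.1320e+01] twist [ 0.0012 -0.0005  0.0056]
[0.463  0.291  0.0225] -> [-0.02  0.27  6.43]
[ 32.4   4.3  -9.1  76.6  -0.  131. ]
```

Emit:
move_arm(
  offset=[
    [0, 0.3, 1.8],
    [0, 0, 1.8],
    [0, 0, 1.6],
    [0, 0, 1.2],
    [0, 0, 0],
  ],
  twist=[
    [0, 0, 0.005],
    [0, 0, 0],
    [0, 0, 0],
    [0, 0, 0],
    [0, 0, 0],
  ],
  grip=[1, 1, 1, 1, 1],
)

```text
time: 13.35
ee_pos: [0.4642, 0.289, 0.0219]
tcp_rot: [180.0, 0.0, 80.8]
wrist_force: [-0.7, 0.4, 0.0]
opening: 0.0857
grasp_force: 0.0
```

Emit:
move_arm(
  offset=[
    [0, 0, 0],
    [0, 0, 0],
    [0, 0, 0],
    [0, 0, 0],
    [0, 0, 0],
  ],
  twist=[
    [0, 0, 0],
    [0, 0, 0],
    [0, 0, 0],
    [0, 0, 0],
    [0, 0, 0],
  ],
  grip=[0.5, 0.4, 0.4, 0.4, 0.4],
)

```text
time: 13.85
ee_pos: [0.4656, 0.2905, 0.0253]
tcp_rot: [179.8, -0.2, 80.9]
wrist_force: [-1.5, -1.3, 5.8]
opening: 0.0475
grasp_force: 30.5
```

Emit:
move_arm(
  offset=[
    [0, 0, -1],
    [0, 0, -2],
    [0, 0, -3],
    [0, 0, -3],
    [0, 0, 0],
  ],
  twist=[
    [0, 0, 0],
    [0, 0, 0],
    [0, 0, 0],
    [0, 0, 0],
    [0, 0, 0],
  ],
  grip=[0.4, 0.4, 0.4, 0.4, 0.4],
)

```text
time: 14.35
ee_pos: [0.4664, 0.2912, 0.1192]
tcp_rot: [179.6, -0.4, 80.9]
wrist_force: [-0.2, 0.5, -0.7]
opening: 0.047
grasp_force: 31.0
```

```bash
python3 - <<'E'
from h import *
for i in range(4): c=viewer.camera("scene")
rel((.6485,.009,.11))
p=bot.get_obs()["ee_pos"]
z=p[2]-.0222; overlay(c,[((p[0],p[1],z,.025),(0,0,255)),((p[0],p[1],z+.012,.025),(0,255,255))],440,240,"pics/s5.png")
E
```

```text
pos [0.4644 0.29   0.1133] rot [ 1.799e+02 -5.000e-02  8.088e+01] twist [ 0.0018 -0.001  -0.0021]
[0.6485 0.009  0.11  ] -> [-24.87  22.58   0.33]
```

View pics/s5.png

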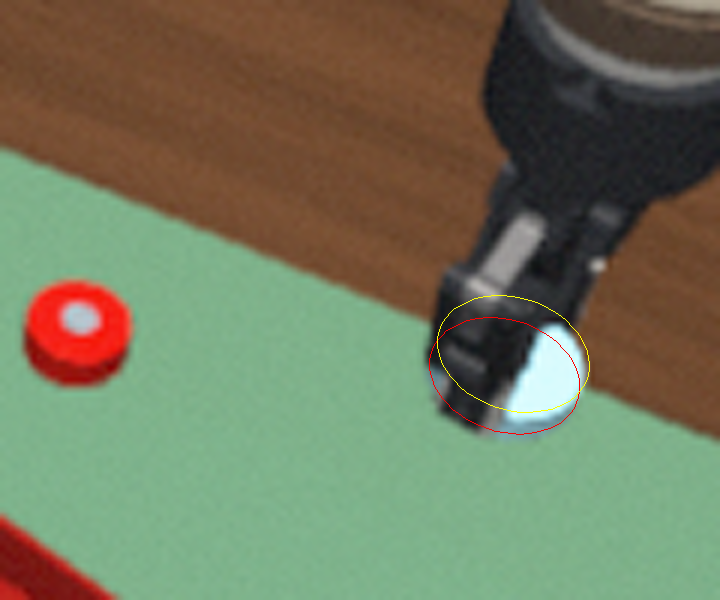

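Emit:
move_arm(
  offset=[
    [-1.5, 1.4, 0],
    [-2.6, 2.4, 0],
    [-2.6, 2.4, 0],
    [-2.6, 2.4, 0],
    [-2.6, 2.4, 0],
  ],
  twist=[
    [0, 0, 0],
    [0, 0, 0],
    [0, 0, 0],
    [0, 0, 0],
    [0, 0, 0],
  ],
  grip=[0.4, 0.4, 0.4, 0.4, 0.4],
)

```text
time: 15.05
ee_pos: [0.5544, 0.1538, 0.1128]
tcp_rot: [180.0, -0.0, 80.9]
wrist_force: [0.8, 0.3, -0.7]
opening: 0.0472
grasp_force: 31.0
```

Emit:
move_arm(
  offset=[
    [-2.6, 2.4, 0],
    [-2.6, 2.4, 0],
    [-2.6, 2.4, 0],
    [-2.6, 2.4, 0],
    [-2.6, 2, 0.3],
  ],
  twist=[
    [0, 0, 0],
    [0, 0, 0],
    [0, 0, 0],
    [0, 0, 0],
    [0, 0, 0],
  ],
  grip=[0.4, 0.4, 0.4, 0.4, 0.4],
)

```text
time: 15.55
ee_pos: [0.6488, 0.007, 0.11]
tcp_rot: [179.9, -0.1, 80.9]
wrist_force: [0.4, 0.3, -1.1]
opening: 0.047
grasp_force: 31.0
```

```bash
python3 - <<'E'
from h import *
for i in range(4): c=viewer.camera("scene")
rel((.6485,.0095,.0455))
E
```

```text
pos [0.6478 0.0078 0.1096] rot [-1.800e+02 -8.000e-02  8.079e+01] twist [-0.0001 -0.0014 -0.0037]
[0.6485 0.0095 0.0455] -> [0.18 0.04 6.41]
```

Emit:
move_arm(
  offset=[
    [0.2, 0, 1],
    [0, 0, 1.5],
    [0, 0, 1.5],
    [0, 0, 1.2],
    [0, 0, 0.3],
  ],
  twist=[
    [0, 0, 0],
    [0, 0, 0],
    [0, 0, 0],
    [0, 0, 0],
    [0, 0, 0],
  ],
  grip=[0.4, 0.4, 0.4, 0.4, 0.4],
)

```text
time: 16.25
ee_pos: [0.6476, 0.0108, 0.0535]
tcp_rot: [-180.0, -0.1, 80.9]
wrist_force: [0.3, -0.1, -1.0]
opening: 0.0473
grasp_force: 31.1
```

Emit:
move_arm(
  offset=[
    [0, 0, 0.2],
    [0, 0, 0.2],
    [0, 0, 0.1],
    [0, 0, 0],
    [0, 0, 0],
  ],
  twist=[
    [0, 0, 0],
    [0, 0, 0],
    [0, 0, 0],
    [0, 0, 0],
    [0, 0, 0],
  ],
  grip=[0.4, 0.4, 0.4, 0.4, 0.4],
)

```text
time: 16.75
ee_pos: [0.6491, 0.0104, 0.0516]
tcp_rot: [179.8, -0.1, 80.9]
wrist_force: [0.4, -0.5, -0.2]
opening: 0.0469
grasp_force: 31.1
```

Emit:
move_arm(
  offset=[
    [0, 0, 0.1],
    [0, 0, 0.1],
    [0, 0, 0.1],
    [0, 0, 0],
    [0, 0, 0],
  ],
  twist=[
    [0, 0, 0],
    [0, 0, 0],
    [0, 0, 0],
    [0, 0, 0],
    [0, 0, 0],
  ],
  grip=[0.4, 0.4, 0.4, 0.4, 0.4],
)

```text
time: 17.25
ee_pos: [0.6488, 0.0105, 0.0481]
tcp_rot: [179.9, -0.1, 80.9]
wrist_force: [0.4, 0.4, -1.3]
opening: 0.0468
grasp_force: 31.1
```

Emit:
move_arm(
  offset=[
    [0, 0, 0.1],
    [0, 0, 0],
    [0, 0, 0],
    [0, 0, 0],
  ],
  twist=[
    [0, 0, 0],
    [0, 0, 0],
    [0, 0, 0],
    [0, 0, 0],
  ],
  grip=[0.4, 0.4, 0.4, 0.4],
)

```text
time: 17.65
ee_pos: [0.649, 0.0105, 0.0474]
tcp_rot: [179.8, -0.1, 80.9]
wrist_force: [0.2, 0.4, 1.9]
opening: 0.0469
grasp_force: 31.2
```

Emit:
move_arm(
  offset=[
    [0, 0, 0.1],
    [0, 0, 0],
    [0, 0, 0],
  ],
  twist=[
    [0, 0, 0],
    [0, 0, 0],
    [0, 0, 0],
  ],
  grip=[0.4, 0.4, 0.4],
)

```text
time: 17.95
ee_pos: [0.649, 0.0105, 0.0473]
tcp_rot: [179.8, -0.1, 80.9]
wrist_force: [-3.2, -0.4, 8.1]
opening: 0.0475
grasp_force: 31.8
```

Firm contact; release.

Emit:
move_arm(
  offset=[
    [0, 0, -0.1],
    [0, 0, 0],
    [0, 0, 0],
    [0, 0, -1],
    [0, 0, -1.5],
  ],
  twist=[
    [0, 0, 0],
    [0, 0, 0],
    [0, 0, 0],
    [0, 0, 0],
    [0, 0, 0],
  ],
  grip=[0.4, 0.7, 0.72, 0.72, 0.72],
)

```text
time: 18.45
ee_pos: [0.6482, 0.0105, 0.0722]
tcp_rot: [179.9, -0.1, 80.9]
wrist_force: [0.1, 0.9, 0.6]
opening: 0.0616
grasp_force: 0.0
```

Emit:
move_arm(
  offset=[
    [0, 0, -2],
    [0, 0, -2],
    [0, 0, -1.5],
    [0, 0, 0],
    [0, 0, 0],
  ],
  twist=[
    [0, 0, 0],
    [0, 0, 0],
    [0, 0, 0],
    [0, 0, 0],
    [0, 0, 0],
  ],
  grip=[0.72, 1, 1, 1, 1],
)

```text
time: 18.95
ee_pos: [0.6488, 0.0104, 0.1273]
tcp_rot: [179.8, -0.1, 80.9]
wrist_force: [-0.6, 0.4, -0.5]
opening: 0.0855
grasp_force: 0.0
```

```bash
python3 - <<'E'
from h import *
for i in range(2): c=viewer.camera("scene")
rel((.436,-.158,.09),(.436,-.158,.0235))
overlay(c,[((.6485,.0095,.034,.025),(0,255,255)),((.6485,.0095,.022,.025),(0,0,255))],305,265,"pics/s6.png")
E
```

```text
pos [0.6482 0.0104 0.1261] rot [ 1.7994e+02 -8.0000e-02  8.0870e+01] twist [ 0.0011 -0.0014 -0.0023]
[ 0.436 -0.158  0.09 ] -> [-19.95 -18.33   3.61]
[ 0.436  -0.158   0.0235] -> [ 0.   -0.    6.65]
```

View pics/s6.png

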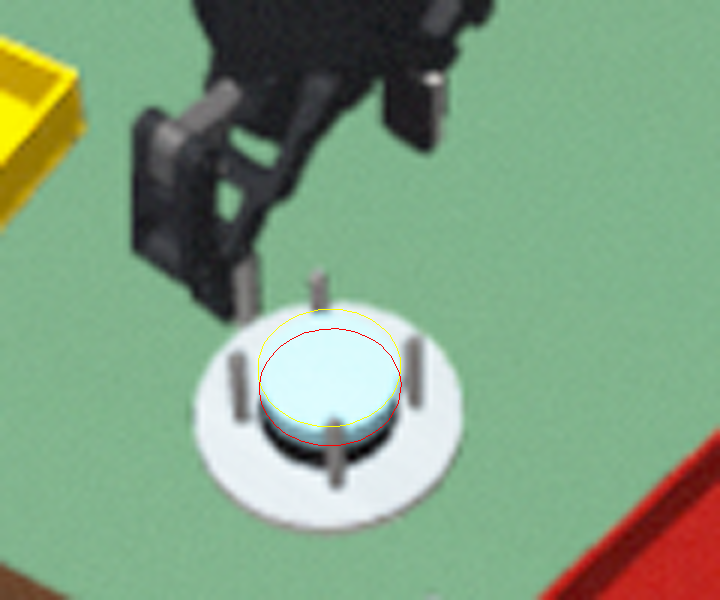

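Lens (330,370 in the crop) is seated flat on the spacer between the rods. Next, the ring.

Emit:
move_arm(
  offset=[
    [-2, -1.8, 0],
    [-2.3, -2.1, 0],
    [-2.3, -2.1, 0.4],
    [-2.3, -2.1, 0.6],
    [-2.3, -2.1, 0.6],
  ],
  twist=[
    [0, 0, 0],
    [0, 0, 0],
    [0, 0, 0],
    [0, 0, 0],
    [0, 0, 0],
  ],
  grip=[1, 1, 1, 1, 1],
)

```text
time: 19.55
ee_pos: [0.5287, -0.0845, 0.1094]
tcp_rot: [179.9, -0.1, 80.9]
wrist_force: [0.3, 0.2, -0.6]
opening: 0.0856
grasp_force: 0.0
```

Emit:
move_arm(
  offset=[
    [-2.3, -2.1, 0.6],
    [-2.3, -2.1, 0.6],
    [-2.3, -2.1, 0.6],
    [-1.8, -1.8, 0.4],
    [0, 0, 0],
  ],
  twist=[
    [0, 0, 0],
    [0, 0, 0],
    [0, 0, 0],
    [0, 0, 0],
    [0, 0, 0],
  ],
  grip=[1, 1, 1, 1, 1],
)

```text
time: 20.05
ee_pos: [0.4338, -0.1579, 0.0869]
tcp_rot: [-180.0, -0.1, 80.7]
wrist_force: [-0.6, -0.5, 0.1]
opening: 0.0852
grasp_force: 0.0
```

```bash
python3 - <<'E'
from h import *
for i in range(3): c=viewer.camera("scene")
rel((.436,-.158,.0235)); print(bot.get_obs()["q"].round(1))
E
```

```text
pos [ 0.4367 -0.1569  0.0881] rot [ 1.7985e+02 -1.1000e-01  8.0850e+01] twist [ 0.0025 -0.0019 -0.0026]
[ 0.436  -0.158   0.0235] -> [-0.12 -0.05  6.46]
[-19.8  -6.9 -19.9  76.9   0.1  79.3]
```

Emit:
move_arm(
  offset=[
    [-0.1, 0, 1.8],
    [0, 0, 1.8],
    [0, 0, 1.6],
    [0, 0, 1.2],
    [0, 0, 0],
  ],
  twist=[
    [0, 0, 0],
    [0, 0, 0],
    [0, 0, 0],
    [0, 0, 0],
    [0, 0, 0],
  ],
  grip=[1, 1, 1, 1, 1],
)

```text
time: 20.7
ee_pos: [0.436, -0.1571, 0.0227]
tcp_rot: [-180.0, -0.1, 80.9]
wrist_force: [-0.2, 0.6, 0.2]
opening: 0.0853
grasp_force: 0.0
```

Emit:
move_arm(
  offset=[
    [0, 0, 0],
    [0, 0, 0],
    [0, 0, 0],
    [0, 0, 0],
    [0, 0, 0],
  ],
  twist=[
    [0, 0, 0],
    [0, 0, 0],
    [0, 0, 0],
    [0, 0, 0],
    [0, 0, 0],
  ],
  grip=[0.5, 0.4, 0.4, 0.4, 0.4],
)

```text
time: 21.2
ee_pos: [0.4372, -0.1581, 0.0255]
tcp_rot: [179.7, -0.1, 80.9]
wrist_force: [-1.1, 1.1, 6.4]
opening: 0.0478
grasp_force: 31.2
```

Emit:
move_arm(
  offset=[
    [0, 0, -1],
    [0, 0, -2],
    [0, 0, -3],
    [0, 0, -3],
    [0, 0, 0],
  ],
  twist=[
    [0, 0, 0],
    [0, 0, 0],
    [0, 0, 0],
    [0, 0, 0],
    [0, 0, 0],
  ],
  grip=[0.4, 0.4, 0.4, 0.4, 0.4],
)

```text
time: 21.7
ee_pos: [0.438, -0.1587, 0.1191]
tcp_rot: [179.5, -0.0, 80.9]
wrist_force: [0.2, -0.3, -0.2]
opening: 0.0472
grasp_force: 31.3
```

```bash
python3 - <<'E'
from h import *
for i in range(4): c=viewer.camera("scene")
rel((.6485,.0095,.115))
p=bot.get_obs()["ee_pos"]
z=p[2]-.0235; u,v=proj(c,p)[0].astype(int); overlay(c,[((p[0],p[1],z,.025),(0,0,255)),((p[0],p[1],z+.012,.025),(255,0,0)),((p[0],p[1],z+.012,.019),(255,0,0))],u,v,"pics/s7.png",10,30,25)
E
```

```text
pos [ 0.4358 -0.1579  0.1136] rot [ 1.7992e+02 -1.1000e-01  8.0870e+01] twist [ 0.0014 -0.0019 -0.0023]
[0.6485 0.0095 0.115 ] -> [19.86 18.39 -0.14]
```

View pics/s7.png

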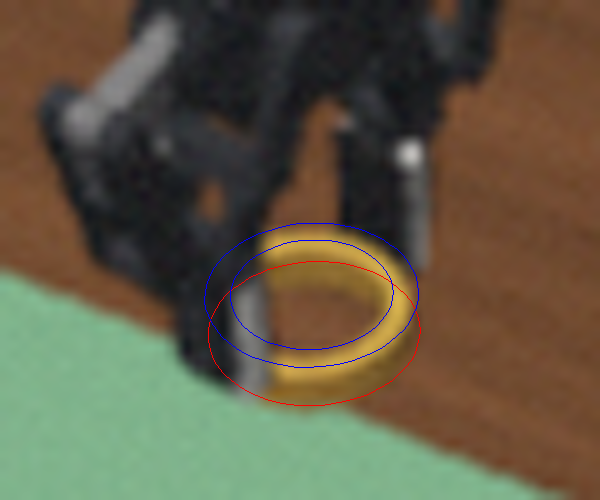

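Emit:
move_arm(
  offset=[
    [1.6, 1.5, 0],
    [2.3, 2.1, 0],
    [2.3, 2.1, 0],
    [2.3, 2.1, 0],
    [2.3, 2.1, 0],
  ],
  twist=[
    [0, 0, 0],
    [0, 0, 0],
    [0, 0, 0],
    [0, 0, 0],
    [0, 0, 0],
  ],
  grip=[0.4, 0.4, 0.4, 0.4, 0.4],
)

```text
time: 22.4
ee_pos: [0.5514, -0.0661, 0.1134]
tcp_rot: [180.0, -0.1, 80.9]
wrist_force: [0.3, -0.3, -0.2]
opening: 0.0474
grasp_force: 31.3
```

Emit:
move_arm(
  offset=[
    [2.3, 2.1, 0],
    [2.3, 2.1, 0],
    [2.3, 2.1, 0],
    [2.2, 2.2, 0],
    [0, 0, 0],
  ],
  twist=[
    [0, 0, 0],
    [0, 0, 0],
    [0, 0, 0],
    [0, 0, 0],
    [0, 0, 0],
  ],
  grip=[0.4, 0.4, 0.4, 0.4, 0.4],
)

```text
time: 22.9
ee_pos: [0.6508, 0.0114, 0.1126]
tcp_rot: [180.0, -0.1, 81.0]
wrist_force: [-0.8, 0.5, -0.8]
opening: 0.0474
grasp_force: 31.3
```

```bash
python3 - <<'E'
from h import *
for i in range(4): c=viewer.camera("scene")
rel((.6485,.0095,.0585))
p=bot.get_obs()["ee_pos"]
E
```

```text
pos [0.6487 0.0088 0.1144] rot [ 1.7995e+02 -7.0000e-02  8.0850e+01] twist [ 0.001  -0.0013 -0.0026]
[0.6485 0.0095 0.0585] -> [ 0.07 -0.03  5.59]
```

Emit:
move_arm(
  offset=[
    [0.1, 0, 1],
    [0, 0, 1.5],
    [0, 0, 1.5],
    [0, 0, 0.8],
    [0, 0, 0.2],
  ],
  twist=[
    [0, 0, 0],
    [0, 0, 0],
    [0, 0, 0],
    [0, 0, 0],
    [0, 0, 0],
  ],
  grip=[0.4, 0.4, 0.4, 0.4, 0.4],
)

```text
time: 23.6
ee_pos: [0.6488, 0.0101, 0.0631]
tcp_rot: [-180.0, -0.1, 80.9]
wrist_force: [-0.6, -0.2, -0.5]
opening: 0.0474
grasp_force: 31.3
```

Emit:
move_arm(
  offset=[
    [0, 0, 0.2],
    [0, 0, 0.1],
    [0, 0, 0.1],
    [0, 0, 0],
    [0, 0, 0],
  ],
  twist=[
    [0, 0, 0],
    [0, 0, 0],
    [0, 0, 0],
    [0, 0, 0],
    [0, 0, 0],
  ],
  grip=[0.4, 0.4, 0.4, 0.4, 0.4],
)

```text
time: 24.1
ee_pos: [0.65, 0.0103, 0.0615]
tcp_rot: [179.8, -0.1, 80.9]
wrist_force: [-0.6, 0.2, -0.5]
opening: 0.0479
grasp_force: 31.3
```

Emit:
move_arm(
  offset=[
    [0, 0, 0.1],
    [0, 0, 0.1],
    [0, 0, 0],
    [0, 0, 0],
  ],
  twist=[
    [0, 0, 0],
    [0, 0, 0],
    [0, 0, 0],
    [0, 0, 0],
  ],
  grip=[0.4, 0.4, 0.4, 0.4],
)

```text
time: 24.5
ee_pos: [0.6499, 0.0103, 0.0596]
tcp_rot: [179.8, -0.1, 80.9]
wrist_force: [-1.0, 0.3, 3.4]
opening: 0.0478
grasp_force: 31.7
```

Emit:
move_arm(
  offset=[
    [0, 0, 0.1],
    [0, 0, 0],
    [0, 0, 0],
  ],
  twist=[
    [0, 0, 0],
    [0, 0, 0],
    [0, 0, 0],
  ],
  grip=[0.4, 0.4, 0.4],
)

```text
time: 24.8
ee_pos: [0.65, 0.0103, 0.0595]
tcp_rot: [179.8, -0.1, 80.9]
wrist_force: [-4.2, -0.1, 9.6]
opening: 0.0477
grasp_force: 32.3
```

Contact at the expected height; release.

Emit:
move_arm(
  offset=[
    [0, 0, -0.1],
    [0, 0, 0],
    [0, 0, 0],
    [0, 0, -1],
    [0, 0, -1.5],
  ],
  twist=[
    [0, 0, 0],
    [0, 0, 0],
    [0, 0, 0],
    [0, 0, 0],
    [0, 0, 0],
  ],
  grip=[0.4, 0.7, 0.72, 0.72, 0.72],
)

```text
time: 25.3
ee_pos: [0.6492, 0.0102, 0.0841]
tcp_rot: [180.0, -0.1, 80.9]
wrist_force: [-0.1, 0.6, 0.4]
opening: 0.0618
grasp_force: 0.0
```

Emit:
move_arm(
  offset=[
    [0, 0, -2],
    [0, 0, -2],
    [0, 0, -1],
    [0, 0, 0],
    [0, 0, 0],
  ],
  twist=[
    [0, 0, 0],
    [0, 0, 0],
    [0, 0, 0],
    [0, 0, 0],
    [0, 0, 0],
  ],
  grip=[0.72, 1, 1, 1, 1],
)

```text
time: 25.8
ee_pos: [0.6496, 0.0102, 0.134]
tcp_rot: [179.9, -0.1, 80.9]
wrist_force: [-0.4, -0.5, -0.6]
opening: 0.0853
grasp_force: 0.0
```

```bash
python3 - <<'E'
from h import *
for i in range(2): c=viewer.camera("scene")
rel((.4545,.1395,.09),(.4545,.1395,.026))
overlay(c,[((.6485,.0095,.046,.025),(255,0,0)),((.6485,.0095,.034,.025),(0,0,255))],305,265,"pics/s8.png")
E
```

```text
pos [0.6492 0.0102 0.133 ] rot [ 1.7994e+02 -8.0000e-02  8.0870e+01] twist [ 0.001  -0.0014 -0.0023]
[0.4545 0.1395 0.09  ] -> [  9.73 -21.25   4.3 ]
[0.4545 0.1395 0.026 ] -> [ 0.  -0.   6.4]
```

View pics/s8.png

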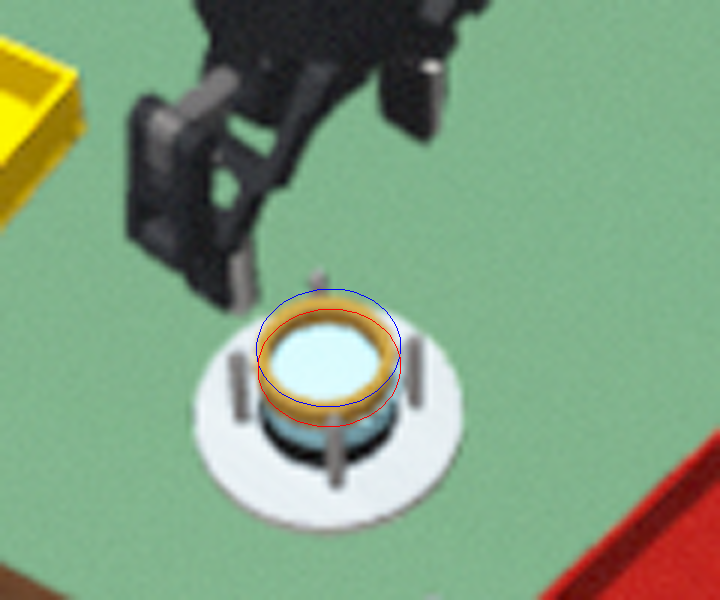

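Emit:
move_arm(
  offset=[
    [1.2, -2.5, 0],
    [1.4, -3.1, 0],
    [1.4, -3.1, 0.4],
    [1.4, -3.1, 0.6],
    [1.4, -3.1, 0.8],
  ],
  twist=[
    [0, 0, 0],
    [0, 0, 0],
    [0, 0, 0],
    [0, 0, 0],
    [0, 0, 0],
  ],
  grip=[1, 1, 1, 1, 1],
)

```text
time: 26.4
ee_pos: [0.5119, 0.1015, 0.1149]
tcp_rot: [179.9, -0.1, 80.9]
wrist_force: [0.0, 0.8, 0.4]
opening: 0.0852
grasp_force: 0.0
```

Emit:
move_arm(
  offset=[
    [1.4, -3.1, 0.8],
    [1.4, -3.1, 0.8],
    [0.1, -0.2, 0.8],
    [0, 0, 0],
    [0, 0, 0],
  ],
  twist=[
    [0, 0, 0],
    [0, 0, 0],
    [0, 0, 0],
    [0, 0, 0],
    [0, 0, 0],
  ],
  grip=[1, 1, 1, 1, 1],
)

```text
time: 26.9
ee_pos: [0.4553, 0.1395, 0.0916]
tcp_rot: [179.9, -0.1, 80.9]
wrist_force: [-0.1, 0.0, -0.1]
opening: 0.0854
grasp_force: 0.0
```

```bash
python3 - <<'E'
from h import *
for i in range(2): c=viewer.camera("scene")
rel((.4545,.1395,.0265))
E
```

```text
pos [0.4557 0.1394 0.092 ] rot [ 1.7983e+02 -1.0000e-01  8.0810e+01] twist [ 0.0029 -0.0017 -0.0032]
[0.4545 0.1395 0.0265] -> [-0.01 -0.12  6.55]
```

Emit:
move_arm(
  offset=[
    [0, -0.1, 1.8],
    [0, 0, 1.8],
    [0, 0, 1.7],
    [0, 0, 1.2],
    [0, 0, 0],
  ],
  twist=[
    [0, 0, 0],
    [0, 0, 0],
    [0, 0, 0],
    [0, 0, 0],
    [0, 0, 0],
  ],
  grip=[1, 1, 1, 1, 1],
)

```text
time: 27.5
ee_pos: [0.4535, 0.1394, 0.0253]
tcp_rot: [180.0, -0.0, 80.8]
wrist_force: [-0.9, 0.5, 0.8]
opening: 0.0852
grasp_force: 0.0
```

Emit:
move_arm(
  offset=[
    [0, 0, 0],
    [0, 0, 0],
    [0, 0, 0],
    [0, 0, 0],
    [0, 0, 0],
  ],
  twist=[
    [0, 0, 0],
    [0, 0, 0],
    [0, 0, 0],
    [0, 0, 0],
    [0, 0, 0],
  ],
  grip=[0.5, 0.3, 0.3, 0.3, 0.3],
)

```text
time: 28.0
ee_pos: [0.4545, 0.1402, 0.0279]
tcp_rot: [179.8, -0.1, 80.9]
wrist_force: [-1.0, 0.2, 5.6]
opening: 0.0382
grasp_force: 29.8
```

Emit:
move_arm(
  offset=[
    [0, 0, -1],
    [0, 0, -2.5],
    [0, 0, -4],
    [0, 0, -3],
    [0, 0, 0],
  ],
  twist=[
    [0, 0, 0],
    [0, 0, 0],
    [0, 0, 0],
    [0, 0, 0],
    [0, 0, 0],
  ],
  grip=[0.3, 0.3, 0.3, 0.3, 0.3],
)

```text
time: 28.5
ee_pos: [0.4556, 0.1406, 0.137]
tcp_rot: [179.5, -0.3, 80.9]
wrist_force: [-0.0, -0.8, 0.2]
opening: 0.0383
grasp_force: 30.4
```

```bash
python3 - <<'E'
from h import *
for i in range(3): c=viewer.camera("scene")
rel((.4545,-.1,.13),(.647,-.213,.1),(.647,-.213,.034)); print(finder.boxes_of(c,"knob")[:2])
E
```

```text
pos [0.4535 0.1399 0.1316] rot [ 1.7986e+02 -9.0000e-02  8.0870e+01] twist [ 0.0024 -0.0016 -0.0022]
[ 0.4545 -0.1     0.13  ] -> [-23.68   3.85   0.16]
[ 0.647 -0.213  0.1  ] -> [-8.15 20.78  3.  ]
[ 0.647 -0.213  0.034] -> [ 0.  -0.   6.6]
[{'position': [404.8, 215.5], 'p': 0.49}]
```

Emit:
move_arm(
  offset=[
    [-3, 0.4, 0],
    [-4.2, 0.7, 0],
    [-4.2, 0.7, 0],
    [-4.2, 0.7, 0],
    [-4.2, 0.7, 0],
  ],
  twist=[
    [0, 0, 0],
    [0, 0, 0],
    [0, 0, 0],
    [0, 0, 0],
    [0, 0, 0],
  ],
  grip=[0.3, 0.3, 0.3, 0.3, 0.3],
)

```text
time: 29.2
ee_pos: [0.453, -0.0621, 0.1304]
tcp_rot: [180.0, -0.1, 80.9]
wrist_force: [0.9, -0.1, -0.3]
opening: 0.0381
grasp_force: 30.4
```

Emit:
move_arm(
  offset=[
    [-4, 1, 0],
    [-2, 3.3, 0.2],
    [-1.4, 3.6, 0.5],
    [-1.4, 3.6, 0.5],
    [-1.4, 3.6, 0.5],
  ],
  twist=[
    [0, 0, 0],
    [0, 0, 0],
    [0, 0, 0],
    [0, 0, 0],
    [0, 0, 0],
  ],
  grip=[0.3, 0.3, 0.3, 0.3, 0.3],
)

```text
time: 29.7
ee_pos: [0.5873, -0.1862, 0.1129]
tcp_rot: [180.0, -0.1, 80.8]
wrist_force: [0.2, 0.3, -0.9]
opening: 0.0381
grasp_force: 30.4
```

Emit:
move_arm(
  offset=[
    [-1.2, 3.6, 0.5],
    [-0.6, 2.8, 0.5],
    [0, 0, 0],
    [0, 0, 0],
  ],
  twist=[
    [0, 0, 0],
    [0, 0, 0],
    [0, 0, 0],
    [0, 0, 0],
  ],
  grip=[0.3, 0.3, 0.3, 0.3],
)

```text
time: 30.1
ee_pos: [0.6465, -0.213, 0.1026]
tcp_rot: [-179.9, -0.1, 80.9]
wrist_force: [-0.1, 1.0, -0.5]
opening: 0.0379
grasp_force: 30.5
```

```bash
python3 - <<'E'
from h import *
rel((.647,-.213,.034))
E
```

```text
pos [ 0.6465 -0.213   0.1026] rot [-1.7994e+02 -1.3000e-01  8.0860e+01] twist [-0.0011 -0.0023 -0.0024]
[ 0.647 -0.213  0.034] -> [0.01 0.05 6.86]
```

Emit:
move_arm(
  offset=[
    [0, 0, 1.8],
    [0, 0, 1.8],
    [0, 0, 1.6],
    [0, 0, 1],
    [0, 0, 0.4],
  ],
  twist=[
    [0, 0, 0],
    [0, 0, 0],
    [0, 0, 0],
    [0, 0, 0],
    [0, 0, 0],
  ],
  grip=[0.3, 0.3, 0.3, 0.3, 0.3],
)

```text
time: 30.6
ee_pos: [0.6466, -0.2127, 0.0378]
tcp_rot: [179.9, -0.1, 80.9]
wrist_force: [-0.9, -0.7, -0.4]
opening: 0.0382
grasp_force: 30.5
```

Emit:
move_arm(
  offset=[
    [0, 0, 0.1],
    [0, 0, 0.1],
    [0, 0, 0],
    [0, 0, 0],
  ],
  twist=[
    [0, 0, 0],
    [0, 0, 0],
    [0, 0, 0],
    [0, 0, 0],
  ],
  grip=[0.3, 0.3, 0.3, 0.3],
)

```text
time: 31.0
ee_pos: [0.6477, -0.2132, 0.0375]
tcp_rot: [179.8, -0.1, 80.9]
wrist_force: [-0.1, 0.0, -0.7]
opening: 0.0383
grasp_force: 30.5
```

Emit:
move_arm(
  offset=[
    [0, 0, 0.2],
    [0, 0, 0.1],
    [0, 0, 0.1],
    [0, 0, 0],
    [0, 0, 0],
  ],
  twist=[
    [0, 0, 0],
    [0, 0, 0],
    [0, 0, 0],
    [0, 0, 0],
    [0, 0, 0],
  ],
  grip=[0.3, 0.3, 0.3, 0.3, 0.3],
)

```text
time: 31.5
ee_pos: [0.6474, -0.2131, 0.0328]
tcp_rot: [179.9, -0.1, 80.9]
wrist_force: [0.2, 0.0, -0.5]
opening: 0.0382
grasp_force: 30.5
```

Emit:
move_arm(
  offset=[
    [0, 0, 0.1],
    [0, 0, 0],
    [0, 0, 0],
    [0, 0, 0],
    [0, 0, -1],
  ],
  twist=[
    [0, 0, 0],
    [0, 0, 0],
    [0, 0, 0],
    [0, 0, 0],
    [0, 0, 0],
  ],
  grip=[0.3, 0.3, 0.65, 0.65, 0.65],
)

```text
time: 32.0
ee_pos: [0.6466, -0.2129, 0.0407]
tcp_rot: [180.0, -0.1, 80.9]
wrist_force: [-0.7, 0.4, -0.1]
opening: 0.0555
grasp_force: 0.0
```

Emit:
move_arm(
  offset=[
    [0, 0, -2],
    [0, 0, -3],
    [0, 0, -2],
    [0, 0, 0],
    [0, 0, 0],
  ],
  twist=[
    [0, 0, 0],
    [0, 0, 0],
    [0, 0, 0],
    [0, 0, 0],
    [0, 0, 0],
  ],
  grip=[0.65, 1, 1, 1, 1],
)

```text
time: 32.5
ee_pos: [0.6474, -0.2133, 0.1125]
tcp_rot: [179.8, -0.1, 80.9]
wrist_force: [0.5, -0.3, 0.1]
opening: 0.0849
grasp_force: 0.0
```

```bash
python3 - <<'E'
from h import *
for i in range(2): c=viewer.camera("scene")
h=blob(c,PX["scene"]["amber_lens"],18)
print(circ(np.array([atz(c,q,.006)[:2] for q in h])), [ (r["p"],r["position"]) for r in finder.boxes_of(c,"knob")[:2]])
rel((.474,-.291,.09),(.474,-.291,.0235))
E
```

```text
(array([ 0.48107071, -0.31379544]), np.float64(0.051106609527582184)) []
pos [ 0.6466 -0.213   0.1105] rot [ 1.7997e+02 -1.1000e-01  8.0870e+01] twist [ 0.0006 -0.002  -0.0023]
[ 0.474 -0.291  0.09 ] -> [-10.4  -15.83   2.05]
[ 0.474  -0.291   0.0235] -> [ 0.   -0.    6.65]
```

Emit:
move_arm(
  offset=[
    [-1.6, -2.3, 0],
    [-2.2, -3.4, 0],
    [-2.2, -3.4, 0.5],
    [-2.2, -3.4, 0.7],
    [-2.2, -3.3, 0.8],
  ],
  twist=[
    [0, 0, 0],
    [0, 0, 0],
    [0, 0, 0],
    [0, 0, 0],
    [0, 0, 0],
  ],
  grip=[1, 1, 1, 1, 1],
)

```text
time: 33.15
ee_pos: [0.4728, -0.2909, 0.0902]
tcp_rot: [179.9, -0.1, 80.9]
wrist_force: [0.7, -0.3, 0.1]
opening: 0.0853
grasp_force: 0.0
```

Emit:
move_arm(
  offset=[
    [0, 0, 0],
    [0, 0, 0],
    [0, 0, 0],
  ],
  twist=[
    [0, 0, 0],
    [0, 0, 0],
    [0, 0, 0],
  ],
  grip=[1, 1, 1],
)

```text
time: 33.45
ee_pos: [0.4753, -0.2906, 0.0912]
tcp_rot: [179.8, -0.1, 80.9]
wrist_force: [0.2, 1.3, -0.8]
opening: 0.0854
grasp_force: 0.0
```

```bash
python3 - <<'E'
from h import *
rel((.474,-.291,.0235)); print(bot.get_obs()["q"].round(1))
E
```

```text
pos [ 0.4753 -0.2906  0.0912] rot [ 1.7984e+02 -1.0000e-01  8.0890e+01] twist [ 0.0028 -0.0018 -0.002 ]
[ 0.474  -0.291   0.0235] -> [-0.06 -0.12  6.77]
[-31.5   5.8  -7.   77.1   0.2  67.6]
```

Emit:
move_arm(
  offset=[
    [0, -0.1, 1.9],
    [0, 0, 1.9],
    [0, 0, 1.7],
    [0, 0, 1.2],
    [0, 0, 0],
  ],
  twist=[
    [0, 0, 0],
    [0, 0, 0],
    [0, 0, 0],
    [0, 0, 0],
    [0, 0, 0],
  ],
  grip=[1, 1, 1, 1, 1],
)

```text
time: 33.95
ee_pos: [0.4738, -0.2896, 0.0225]
tcp_rot: [-180.0, -0.2, 80.9]
wrist_force: [0.2, -0.3, -0.2]
opening: 0.0852
grasp_force: 0.0
```

Emit:
move_arm(
  offset=[
    [0, 0, 0],
    [0, 0, 0],
    [0, 0, 0],
    [0, 0, 0],
    [0, 0, 0],
  ],
  twist=[
    [0, 0, 0],
    [0, 0, 0],
    [0, 0, 0],
    [0, 0, 0],
    [0, 0, 0],
  ],
  grip=[0.5, 0.4, 0.4, 0.4, 0.4],
)

```text
time: 34.45
ee_pos: [0.4746, -0.2909, 0.0257]
tcp_rot: [179.7, -0.1, 80.9]
wrist_force: [-0.3, 0.5, 5.3]
opening: 0.0474
grasp_force: 30.5
```

Emit:
move_arm(
  offset=[
    [0, 0, -1],
    [0, 0, -2.5],
    [0, 0, -4],
    [0, 0, -3],
    [0, 0, 0],
  ],
  twist=[
    [0, 0, 0],
    [0, 0, 0],
    [0, 0, 0],
    [0, 0, 0],
    [0, 0, 0],
  ],
  grip=[0.4, 0.4, 0.4, 0.4, 0.4],
)

```text
time: 34.95
ee_pos: [0.4753, -0.2918, 0.135]
tcp_rot: [179.4, 0.1, 80.9]
wrist_force: [0.1, -0.5, 0.6]
opening: 0.0471
grasp_force: 31.0
```

```bash
python3 - <<'E'
from h import *
for i in range(3): c=viewer.camera("scene")
rel((.454,.08,.13),(.642,.201,.1),(.642,.201,.032)); print([(t,r["p"],r["position"]) for t in ("amber_lens","knob") for r in finder.boxes_of(c,t)[:2]])
E
```

```text
pos [ 0.4735 -0.2906  0.1292] rot [ 1.7986e+02 -1.0000e-01  8.0870e+01] twist [ 0.0024 -0.0017 -0.0023]
[0.454 0.08  0.13 ] -> [36.3  -7.72 -0.08]
[0.642 0.201 0.1  ] -> [14.89 16.68  3.  ]
[0.642 0.201 0.032] -> [ 0.  -0.   6.8]
[('amber_lens', 0.69, [229.2, 153.6]), ('knob', 0.62, [215.3, 240.6])]
```

Emit:
move_arm(
  offset=[
    [3, -0.6, 0],
    [4.2, -0.9, 0],
    [4.2, -0.9, 0],
    [4.2, -0.9, 0],
    [4.2, -0.9, 0],
  ],
  twist=[
    [0, 0, 0],
    [0, 0, 0],
    [0, 0, 0],
    [0, 0, 0],
    [0, 0, 0],
  ],
  grip=[0.4, 0.4, 0.4, 0.4, 0.4],
)

```text
time: 35.7
ee_pos: [0.4626, -0.0869, 0.1285]
tcp_rot: [179.9, -0.1, 80.8]
wrist_force: [1.0, -0.2, -0.2]
opening: 0.0474
grasp_force: 31.1
```

Emit:
move_arm(
  offset=[
    [4.2, -0.9, 0],
    [4.2, -0.9, 0],
    [4.2, -0.9, 0],
    [4.2, -0.8, 0],
    [3.2, 1, 0],
  ],
  twist=[
    [0, 0, 0],
    [0, 0, 0],
    [0, 0, 0],
    [0, 0, 0],
    [0, 0, 0],
  ],
  grip=[0.4, 0.4, 0.4, 0.4, 0.4],
)

```text
time: 36.2
ee_pos: [0.469, 0.1151, 0.1291]
tcp_rot: [179.9, -0.1, 81.0]
wrist_force: [1.0, -0.2, -1.4]
opening: 0.0469
grasp_force: 31.1
```

Emit:
move_arm(
  offset=[
    [2.4, 2.5, 0.3],
    [2.4, 2.8, 0.6],
    [2.4, 2.8, 0.6],
    [2.2, 2.8, 0.6],
    [1.9, 2.7, 0.6],
  ],
  twist=[
    [0, 0, 0],
    [0, 0, 0],
    [0, 0, 0],
    [0, 0, 0],
    [0, 0, 0],
  ],
  grip=[0.4, 0.4, 0.4, 0.4, 0.4],
)

```text
time: 36.7
ee_pos: [0.6235, 0.2038, 0.1015]
tcp_rot: [180.0, -0.0, 80.9]
wrist_force: [1.3, -0.7, 0.0]
opening: 0.0471
grasp_force: 31.1
```

```bash
python3 - <<'E'
from h import *
for i in range(3): c=viewer.camera("scene")
rel((.642,.201,.1),(.642,.201,.032))
E
```

```text
pos [0.6229 0.2033 0.1   ] rot [-1.7991e+02  3.0000e-02  8.0900e+01] twist [-0.0015  0.0005 -0.0017]
[0.642 0.201 0.1  ] -> [0.07 1.93 0.  ]
[0.642 0.201 0.032] -> [ 0.  -0.   6.8]
```

Emit:
move_arm(
  offset=[
    [0, 1.9, 0],
    [0, 0, 1.8],
    [0, 0, 1.8],
    [0, 0, 1.7],
    [0, 0, 1],
  ],
  twist=[
    [0, 0, 0],
    [0, 0, 0],
    [0, 0, 0],
    [0, 0, 0],
    [0, 0, 0],
  ],
  grip=[0.4, 0.4, 0.4, 0.4, 0.4],
)

```text
time: 37.35
ee_pos: [0.6404, 0.1993, 0.0388]
tcp_rot: [180.0, -0.0, 80.9]
wrist_force: [0.5, -1.1, -0.1]
opening: 0.047
grasp_force: 31.2
```

Emit:
move_arm(
  offset=[
    [0, 0, 0.3],
    [0, 0, 0.2],
    [0, 0, 0],
    [0, 0, 0],
    [0, 0, 0],
  ],
  twist=[
    [0, 0, 0],
    [0, 0, 0],
    [0, 0, 0],
    [0, 0, 0],
    [0, 0, 0],
  ],
  grip=[0.4, 0.4, 0.4, 0.4, 0.4],
)

```text
time: 37.85
ee_pos: [0.6422, 0.2001, 0.0362]
tcp_rot: [179.8, -0.1, 80.9]
wrist_force: [0.4, 0.0, -0.1]
opening: 0.047
grasp_force: 31.2
```

Emit:
move_arm(
  offset=[
    [0, 0, 0.2],
    [0, 0, 0.2],
    [0, 0, 0.1],
    [0, 0, 0.1],
    [0, 0, 0],
  ],
  twist=[
    [0, 0, 0],
    [0, 0, 0],
    [0, 0, 0],
    [0, 0, 0],
    [0, 0, 0],
  ],
  grip=[0.4, 0.4, 0.4, 0.4, 0.4],
)

```text
time: 38.35
ee_pos: [0.6419, 0.2, 0.0298]
tcp_rot: [179.8, -0.1, 80.9]
wrist_force: [-1.5, -0.2, 3.8]
opening: 0.0475
grasp_force: 31.5
```

Emit:
move_arm(
  offset=[
    [0, 0, 0],
    [0, 0, 0],
    [0, 0, 0],
    [0, 0, -1],
    [0, 0, -2],
  ],
  twist=[
    [0, 0, 0],
    [0, 0, 0],
    [0, 0, 0],
    [0, 0, 0],
    [0, 0, 0],
  ],
  grip=[0.4, 0.72, 0.72, 0.72, 0.72],
)

```text
time: 38.85
ee_pos: [0.6409, 0.1997, 0.0584]
tcp_rot: [-180.0, -0.0, 80.9]
wrist_force: [-0.3, 0.5, 0.6]
opening: 0.0618
grasp_force: 0.0
```

Emit:
move_arm(
  offset=[
    [0, 0, -4],
    [0, -4, -4],
    [0, -4, -4],
    [0, -4, -2],
    [0, 0, 0],
  ],
  twist=[
    [0, 0, 0],
    [0, 0, 0],
    [0, 0, 0],
    [0, 0, 0],
    [0, 0, 0],
  ],
  grip=[0.72, 1, 1, 1, 1],
)

```text
time: 39.35
ee_pos: [0.5301, 0.2185, 0.1954]
tcp_rot: [179.6, -0.3, 81.0]
wrist_force: [1.1, 0.4, 1.5]
opening: 0.0855
grasp_force: 0.0
```

```bash
python3 - <<'E'
from h import *
for i in range(4): c=viewer.camera("scene")
cv2.imwrite("pics/end.png",c["color"][...,::-1]); rel()
E
```

```text
pos [0.5325 0.2173 0.1894] rot [ 1.7987e+02 -8.0000e-02  8.0860e+01] twist [ 0.0023 -0.0014 -0.0024]
```

View pics/end.png

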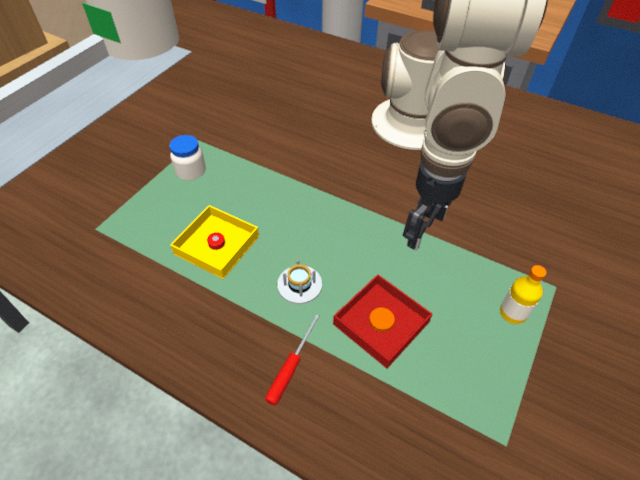

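The knob (216,241) is in the yellow tray, the amber lens (382,318) is in the red tray, and the stack (299,278) is complete. The bottle and tub have not moved, and the gripper is open and clear of everything.

```bash
python3 -c "
from workcell import bot
print(bot.job_done())"
```

```text
the job is handed in; nothing more can be done
None
```

The job is handed in: spacer, clear lens and ring are stacked in order in the holder, the knob is in the yellow tray, the amber lens is in the red tray, and the gripper has let go of everything.

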